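# Snap the specimen jars shut, smallest first

## Task

Close the three round specimen jars on the steel tray by pressing their raised white snap caps fully home from above with the fingertips: the smallest jar first, because it dries out soonest, then the middle one, then the largest. Press each cap gently, and do not lift, tip or shove any jar. Leave the square jar open, and leave everything else where it stands.

Things in the scene. Friction and masses are not known exactly. Their poses are not given: they have to be found in the camera images.
- tray: shallow fixed steel tray, 260 (its x) by 420 (its y) mm, rim 14 mm high, floor 4 mm thick; origin: centre of its underside, on the bench at z = 0. The jars, the dropper bottle and the dish stand on its floor
- jar_small: round glass jar, the smallest: body 34 mm across; cap 36 mm across. Loose, with paper label; white snap cap on top, shoulder 30 mm above the underside, top of the cap 54 mm above the underside when raised and 44 mm when home. Origin: centre of its underside; z up the jar
- small_cap_top (a point): centre of the flat top of the small jar's cap, where to press; moves with the cap; z up. The top 5 mm of the cap is a springy pad, nearly as wide as the cap, that gives about 1 mm per 3 N and springs back, at most 4 mm; the jars must not feel more than 25 N
- cap_small (a joint): how far the small jar's cap is pushed down, m: 0 raised (10 mm gap under the cap's skirt), 0.010 fully home, at a hard stop. Stiff slide: moves at about 4 N and stays where it is left
- jar_medium: round glass jar, the middle size: body 48 mm across; cap 50 mm across. Loose, with paper label; white snap cap on top, shoulder 42 mm above the underside, top of the cap 66 mm above the underside when raised and 56 mm when home. Origin: centre of its underside; z up the jar
- medium_cap_top (a point): centre of the flat top of the medium jar's cap, where to press; moves with the cap; z up. The top 5 mm of the cap is a springy pad, nearly as wide as the cap, that gives about 1 mm per 3 N and springs back, at most 4 mm; the jars must not feel more than 25 N
- cap_medium (a joint): how far the medium jar's cap is pushed down, m: 0 raised (10 mm gap under the cap's skirt), 0.010 fully home, at a hard stop. Stiff slide: moves at about 4 N and stays where it is left
- jar_large: round glass jar, the largest: body 64 mm across; cap 66 mm across. Loose, with paper label; white snap cap on top, shoulder 56 mm above the underside, top of the cap 80 mm above the underside when raised and 70 mm when home. Origin: centre of its underside; z up the jar
- large_cap_top (a point): centre of the flat top of the large jar's cap, where to press; moves with the cap; z up. The top 5 mm of the cap is a springy pad, nearly as wide as the cap, that gives about 1 mm per 3 N and springs back, at most 4 mm; the jars must not feel more than 25 N
- cap_large (a joint): how far the large jar's cap is pushed down, m: 0 raised (10 mm gap under the cap's skirt), 0.010 fully home, at a hard stop. Stiff slide: moves at about 4 N and stays where it is left
- jar_square: square glass jar, 42 by 42 mm; cap square, 44 by 44 mm. It is to stay open. Loose, with paper label; white snap cap on top, shoulder 44 mm above the underside, top of the cap 68 mm above the underside when raised and 58 mm when home. Origin: centre of its underside; z up the jar
- square_cap_top (a point): centre of the flat top of the square jar's cap, where to press; moves with the cap; z up. The top 5 mm of the cap is a springy pad, nearly as wide as the cap, that gives about 1 mm per 3 N and springs back, at most 4 mm; the jars must not feel more than 25 N
- cap_square (a joint): how far the square jar's cap is pushed down, m: 0 raised (10 mm gap under the cap's skirt), 0.010 fully home, at a hard stop. Stiff slide: moves at about 4 N and stays where it is left
- dropper: amber dropper bottle, loose, 28 mm across and 78 mm tall, on the tray among the jars; origin: centre of its underside. To be left alone
- dish: small clear open dish, loose, 54 mm across and 14 mm tall, on the tray among the jars; origin: centre of its underside. To be left alone
- slide_box: closed black slide box, loose, 70 x 140 x 32 mm, beyond the tray; origin: centre of its underside. To be left alone
- reagent: white plastic bottle, loose, 64 mm across, 130 mm tall, left of the tray; origin: centre of its underside. To be left alone
- beaker: empty glass beaker, loose, 70 mm across, 85 mm tall, right of the tray; origin: centre of its underside. To be left alone
- stain_jar: closed amber jar with black lid, loose, 52 mm across, 80 mm tall, left of the tray and nearer the robot; origin: centre of its underside. To be left alone
Not all that is in view belongs to the job. What is shaped like the jar_large but purple is not meant.

How it is judged:
By the outcome, as a careful person would: the job done as asked, in the order asked, and still so for the second after the job is handed in, with the robot touching nothing.
It also fails if it takes over 46 s, if anything falls off the work surface, if the arm or the gripper's body presses on something with over 40 N, if the wrist force passes 120 N, or if a joint passes its speed limit or range.

## Robot

A 7-joint arm with a two-finger parallel gripper is mounted at the origin on the work surface. World frame = base frame: x ahead of the robot, y to its left, z up, the work surface at z = 0. Lengths are in m, angles in rad, forces in N, time in s.
With the tool pointing down it reaches from about 0.4 to 0.85 m from the base axis. Payload 4.5 kg.
Tool frame: the origin (TCP) lies at the very end of the fingers, on their centre line; the grasp point (between the pads) lies 19 mm behind it (robot.hold_point_z is the distance from the TCP to the grasp point, in m); z points along the fingers, y is the line along which they close (so a half turn about z gives the same grasp; the last joint's range is limited). The gripper opens to 88 mm and grips with 3 to 60 N. Pads are 18 mm wide; open, the fingers measure 123 mm over their backs; the gripper's body (75 mm by 187 mm) begins 45 mm behind the grasp point.
Start: joints at [1.179, 0.689, -0.195, 1.565, 0.157, 0.902, -0.215], TCP at [0.258, -0.569, 0.239] pointing down, gripper open.
Joint ranges: [-3.01, 3.01], [-0.46, 2.08], [-1.47, 1.51], [0.13, 2.56], [-1, 4.14], [0.04, 2.09], [-2.66, 2.66]. Speed limits (rad/s): [2.57, 2.57, 3.14, 3.14, 3.14, 3.14, 3.14].

## Interface

Orientations are given as a unit quaternion [w, x, y, z].
In Python, from cell import robot, fingers, cams gives the robot as it stands. Calls block until the motion is done:
- robot.move_ptp(position, orientation): joint-space move of the TCP to a pose.
- robot.move_l(position, attitude=None, rate=0.15, contact_N=None): straight line of the TCP; attitude=None keeps the orientation; rate is the mean speed in m/s. With contact_N (N) it stops when the force on the tool has changed by that much, and returns True; else False.
- robot.move_joints(angles): joint-space move.
- fingers.command_gripper(opening, force=None): finger opening in m; force is the grip in N (None keeps the last); returns when the fingers have stopped.
- robot.pause(seconds).
- robot.inverse_kinematics(position, orientation): joint angles nearest the present ones, or None.
- robot.get_state(): the state.
- cams.camera(name): name is "scene" or "side" or "wrist"; returns the picture (384x512x3 uint8, red, green, blue); there is no depth.
- cams.calibration(name): a dict with "intrinsics" (3x3 intrinsics, pixels), "k1" (the pictures are not rectified: a ray, as slopes to the right and down, at radius r is drawn at 1 + k1 r^2 times it, then the intrinsics apply), "pose" (4x4, takes a point from camera to world coordinates). Camera axes: x right, y down, z forward; pixel columns grow to the right and rows downward; lengths in m; the calibration is good to about 2 mm. A picture is of the moment at which its call begins: read the wrist's pose just before it. calibration takes no time and is no camera call; for the wrist camera it gives the pose at the moment of the call.
A pose or a line that the arm cannot do raises robot.PlanningError and nothing moves.
- robot.sign_off(): hands the job in; it is judged then, once.
The state is a dict: "t": time; "joint_positions": joint angles; "joint_velocities": joint speeds; "effort": joint torques, N m; "tcp_pos": TCP position; "orientation": TCP orientation; "contact_force": force on the tool from outside, world axes, zero at the start; "wrist_torque": the same for the moment, N m; "width": finger opening in m; "gripper_force": force on a finger pad.
Only numpy, scipy, OpenCV 4.12 (cv2) and the standard library are available. Lean on these libraries where they do the work, as an engineer would, in place of code of your own. Each camera call takes 0.05 s, during which the arm holds its last target. There are 200 camera calls.

## Working session

There is one attempt and no reset: what is moved stays moved. The work goes in short steps, each a Python script; the robot and the scene stay as the last script left them, time stands still between calls to the robot, and variables do not carry over. Pictures are saved under pics/ and viewed, at most 10 in all, crops included, and the job is handed in when it is done.

```bash
mkdir -p pics; ls
python3 - <<'E'
from cell import robot,fingers,cams
import cv2,numpy as np
for n in ("scene","side"):
    im=cams.camera(n); cv2.imwrite(f"pics/{n}0.png",im[:,:,::-1])
    c=cams.calibration(n); print(n,np.round(c["intrinsics"],1).tolist(),c["k1"],np.round(c["pose"],3).tolist())
s=robot.get_state();print(s["t"],s["tcp_pos"],s["orientation"],s["width"])
E
```

```text
pics
scene [[346.6, 0.0, 253.2], [0.0, 346.6, 194.1], [0.0, 0.0, 1.0]] -0.06567025840104557 [[0.354, 0.738, -0.574, 1.069], [0.935, -0.281, 0.216, -0.183], [-0.002, -0.613, -0.79, 0.784], [0.0, 0.0, 0.0, 1.0]]
side [[466.4, 0.0, 255.6], [0.0, 466.4, 187.3], [0.0, 0.0, 1.0]] 0.05902462712411271 [[-0.74, -0.503, 0.446, -0.066], [-0.672, 0.536, -0.511, 0.7], [0.018, -0.679, -0.734, 1.093], [0.0, 0.0, 0.0, 1.0]]
0.1 [ 0.25789669 -0.56868868  0.2379848 ] [-8.00328975e-04  9.77412021e-01  2.11341062e-01 -2.34847973e-04] 0.08816131960656431
```

View pics/scene0.png

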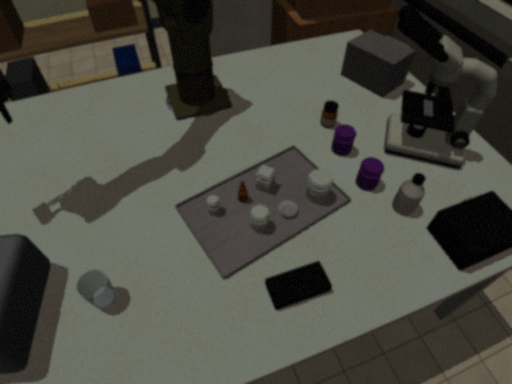

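View pics/side0.png

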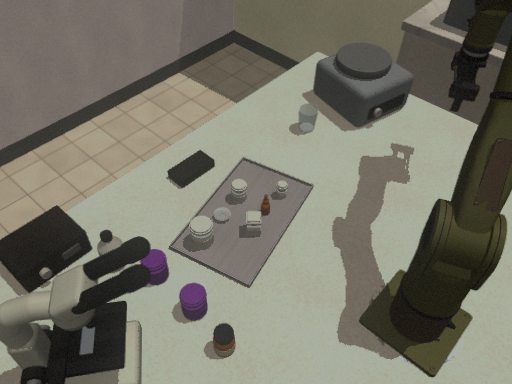

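Scene view: small round jar (213,203), medium (260,215), large (319,185), square jar (265,177), dropper (242,192), dish (288,209). The purple look-alikes at (344,140) and (370,172) are off the tray and not meant. In the side view, small is at (282,187), medium (239,187), large (201,229) and square (254,218). Next: rough positions by casting rays, plus an enlarged crop to confirm.

```bash
cat > h.py <<'E'
import numpy as np,cv2
def ray(c,u,v):
    K=np.array(c["intrinsics"]);P=np.array(c["pose"])
    d=np.array([(u-K[0,2])/K[0,0],(v-K[1,2])/K[1,1]]);s=d.copy()
    for _ in range(20): s=d/(1+c["k1"]*(s@s))
    return P[:3,3],P[:3,:3]@np.array([s[0],s[1],1])
def onplane(c,u,v,z):
    o,d=ray(c,u,v);return o+d*(z-o[2])/d[2]
def proj(c,p):
    K=np.array(c["intrinsics"]);P=np.array(c["pose"])
    q=P[:3,:3].T@(np.array(p)-P[:3,3]);s=q[:2]/q[2];s=s*(1+c["k1"]*(s@s))
    return K[0,0]*s[0]+K[0,2],K[1,1]*s[1]+K[1,2]
E
python3 - <<'E'
from cell import cams
from h import *
H=dict(small=.058,medium=.070,large=.084,square=.072)
px=dict(scene=dict(small=(213,200),medium=(260,211),large=(320,178),square=(266,171)),side=dict(small=(282,184),medium=(239,184),large=(202,224),square=(254,214)))
for n in px:
    c=cams.calibration(n)
    for k,(u,v) in px[n].items(): print(n,k,np.round(onplane(c,u,v,H[k]),3))
a=cv2.imread("pics/scene0.png")[135:265,175:355];b=cv2.imread("pics/side0.png")[155:285,170:320]
f=lambda x:cv2.convertScaleAbs(cv2.resize(x,(390*x.shape[1]//150 if 0 else 395,300 ),interpolation=cv2.INTER_CUBIC),alpha=1.3)
cv2.imwrite("pics/crop.png",np.hstack([f(a),f(b)]))
E
```

```text
scene small [ 0.522 -0.089  0.058]
scene medium [0.606 0.01  0.07 ]
scene large [0.572 0.194 0.084]
scene square [0.489 0.073 0.072]
side small [ 0.514 -0.085  0.058]
side medium [0.601 0.012 0.07 ]
side large [0.563 0.199 0.084]
side square [0.489 0.069 0.072]
```

View pics/crop.png

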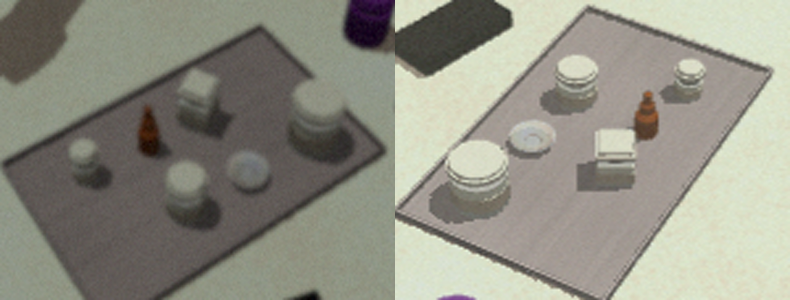

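Confirmed in the crop: the three round white-capped jars differ clearly in size. The square jar is the one beside the dropper. Next I close the fingers and look from above.

Run:
```python
from cell import robot,fingers,cams
from h import *
fingers.command_gripper(0.0,10)
robot.move_ptp([0.54,0.05,0.36],[0,1,0,0])
c=cams.calibration("wrist");im=cams.camera("wrist");cv2.imwrite("pics/w0.png",im[:,:,::-1])
print(np.round(c["pose"],3).tolist(),c["k1"],np.round(c["intrinsics"],0).tolist())
for k,p in dict(small=(.518,-.087,.058),medium=(.604,.011,.07),large=(.567,.197,.084),square=(.489,.071,.072)).items(): print(k,np.round(proj(c,p)))
s=robot.get_state();print(s["t"],s["tcp_pos"],s["width"],s["contact_force"])
```

```text
[[-0.002, -0.958, -0.285, 0.615], [-1.0, 0.002, 0.0, 0.048], [0.0, 0.285, -0.958, 0.504], [0.0, 0.0, 0.0, 1.0]] -0.02884586075532745 [[313.0, 0.0, 256.0], [0.0, 313.0, 195.0], [0.0, 0.0, 1.0]]
small [348. 171.]
medium [283. 110.]
large [144. 140.]
square [240. 193.]
3.9 [0.54009805 0.04888969 0.35981143] 0.0003759803474410468 [ 0.00639685 -0.6778932   0.06045521]
```

View pics/w0.png

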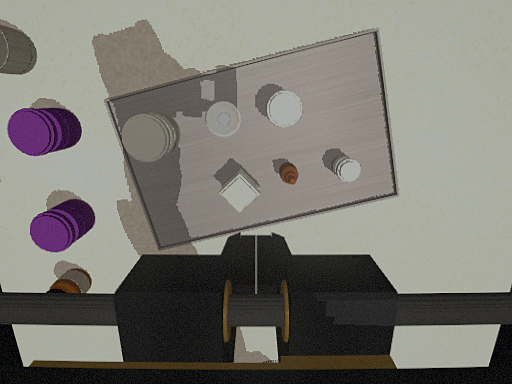

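The wrist view shows all jars near their predicted pixels: small (345,167), medium (285,108), large (148,137, in shadow), square (240,192). I'll refine these with circle fits of known radius.

Run:
```python
from cell import robot,cams
from h import *
c=cams.calibration("wrist");im=cv2.imread("pics/w0.png");g=cv2.cvtColor(im,cv2.COLOR_BGR2GRAY);tiles=[]
for k,u0,v0,R,z in [("small",346,168,.018,.058),("medium",284,109,.025,.070),("large",148,138,.033,.084)]:
    S=6;h=44;cr=cv2.resize(g[v0-h:v0+h,u0-h:u0+h],None,fx=S,fy=S,interpolation=cv2.INTER_CUBIC)
    cr=cv2.GaussianBlur(cv2.normalize(cr,None,0,255,cv2.NORM_MINMAX),(0,0),4)
    p=onplane(c,u0,v0,z);o=np.array(c["pose"])
    r=S*313*R/(o[:3,2]@(p-o[:3,3]))
    cs=cv2.HoughCircles(cr,cv2.HOUGH_GRADIENT_ALT,1.5,5,param1=100,param2=0.3,minRadius=int(r*.9),maxRadius=int(r*1.12))
    if cs is None: cs=cv2.HoughCircles(cr,cv2.HOUGH_GRADIENT,1.5,5,param1=60,param2=15,minRadius=int(r*.9),maxRadius=int(r*1.12))
    vis=cv2.cvtColor(cr,cv2.COLOR_GRAY2BGR)
    for i,(x,y,rr) in enumerate(cs.reshape(-1,cs.shape[-1])[:3,:3]):
        u,v=u0-h+(x+.5)/S-.5,v0-h+(y+.5)/S-.5
        print(k,i,round(u,1),round(v,1),round(rr/r,2),np.round(onplane(c,u,v,z),4))
        cv2.circle(vis,(int(x),int(y)),int(rr),[(0,0,255),(0,255,0),(255,0,0)][i],2)
    tiles.append(cv2.resize(vis,(264,264)))
cv2.imwrite("pics/fit.png",np.hstack(tiles))
```

```text
small 0 348.3 169.6 0.97 [ 0.5199 -0.0867  0.058 ]
medium 0 283.8 108.1 0.96 [0.6067 0.0103 0.07  ]
large 0 146.1 138.8 1.0 [0.568  0.1947 0.084 ]
```

View pics/fit.png

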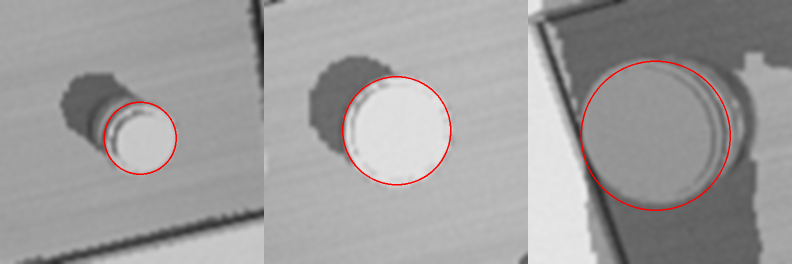

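Circles sit on the caps. The pad faces are about 1.5 px further outward, so I'll use small (.5195,-.0885), medium (.6065,.0085) and large (.569,.197). Now pressing the small one.

```bash
cat > press.py <<'E'
from cell import robot
import numpy as np
def press(x,y,raised,up):
    Q=[0,1,0,0];zr=raised+.004
    robot.move_ptp([x,y,zr+.03],Q)
    robot.move_l([x,y,zr+.006],rate=.08); robot.pause(.2)
    f0=np.array(robot.get_state()["contact_force"])
    hit=robot.move_l([x,y,zr-.0135],rate=.015,contact_N=9)
    s=robot.get_state();print(hit,"t",round(s["t"],1),"z rel. home top mm",np.round(1e3*(s["tcp_pos"][2]-zr+.010),2),"dF",np.round(np.array(s["contact_force"])-f0,1),"M",np.round(s["wrist_torque"],2))
    robot.move_l([x,y,up],rate=.1)
    print(robot.get_state()["t"])
E
python3 -c "
from press import *
press(.5195,-.0885,.054,.20)"
```

```text
True t 6.9 z rel. home top mm -2.55 dF [-0.9 -0.3  8. ] M [0.05 0.2  0.01]
8.625
```

The stop came 2.5 mm below the home height at about 8–9 N, which matches the pad compressing against the hard stop. Next are the medium and large jars.

Run:
```python
from press import *
from cell import cams
from h import *
press(.6065,.0085,.066,.16)
press(.569,.197,.080,.20)
robot.move_ptp([0.50,0.05,0.33],[0,1,0,0])
cv2.imwrite("pics/w1.png",cams.camera("wrist")[:,:,::-1])
a=cams.camera("side")[:,:,::-1][130:270,150:330];b=cv2.imread("pics/side0.png")[130:270,150:330]
cv2.imwrite("pics/cmp.png",cv2.resize(np.hstack([b,a]),(796,310),interpolation=cv2.INTER_CUBIC))
print(robot.get_state()["t"])
```

```text
True t 11.2 z rel. home top mm -2.34 dF [-2.  -0.1  8.6] M [ 0.01  0.32 -0.02]
12.3583
True t 15.0 z rel. home top mm -2.34 dF [ 0.1 -0.   7.7] M [-0.04  0.23  0.02]
16.4667
17.4083
```

View pics/cmp.png

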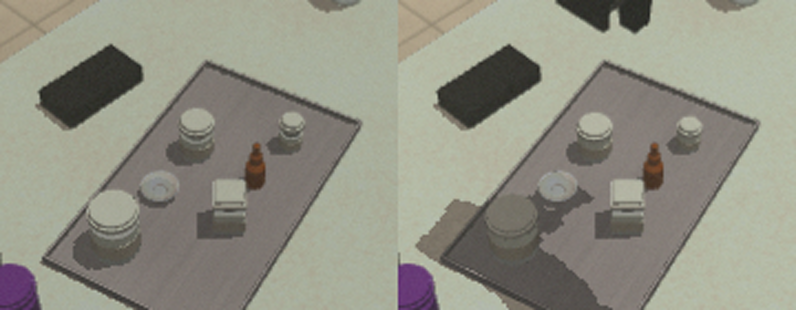

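View pics/w1.png

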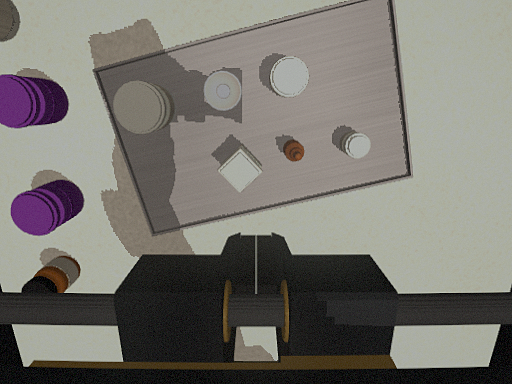

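The before/after crop shows no gap under the three round caps: small (689,128), medium (594,130), large (511,220). The square jar at (627,200) is still open. Nothing has moved, and the arm is clear.

```bash
python3 -c "
from cell import robot
print(robot.sign_off())"
```

```text
the job is handed in; nothing more can be done
None
```

I pressed the three round jars' caps fully home in the order small, medium, large, at about 8–9 N each; the square jar is still open, the camera check showed nothing else moved, and I handed the job in at about 17 s.

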